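# Set the aperture wheel of the examination light base to the slit and lock it

### The job

Set the light base for slit light: with a light touch on its ribbed rim, turn the aperture wheel until the slit stands in the middle of the window, then push the index lock fully home so that the wheel is held there. The wheel floats on a soft spring, so press just hard enough to carry it round and never press it down hard; leave the bottles, brushes and other things on the bench where they are.

Things in the scene. Friction and masses are not known exactly. Their poses are not given: they have to be found in the camera images.
- wheel_centre (a point): On the axis of the aperture wheel, at its face's mean height. Axes: x towards the window, y towards the index lock, z up. The wheel is a dark steel disc, 164 mm across, lying level in a round well on a fixed white light base (250 x 270 mm, deck 10 mm below this point). An aluminium lip (inner radius 84 mm, outer 98) rises 6 mm above this point. Flat hub: nothing to grip.
- rim (a point): Fixed point on the middle of the ribbed rim, 64 mm from the axis on the side away from the window; ribbed ring: 53 to 78 mm from the axis, open but under the window cover. Given at the mean height; the face itself rests up to 5 mm higher or lower, new each time: find it by touch. It sinks when pressed: spring about 6 N per mm, from 2 N, hard stop after 3 mm (20 N).
- wheel (a joint): Angle of the wheel in rad, anticlockwise from above, endless both ways; 0 or 6.283 = slit in the middle of the window. Starts between 0.9 and 5.4. Steady drag 0.26 N m (4.1 N at the middle of the rim); it stays where left. A fingertip press of about 9 to 10 N carries it round with little slip; a contact force over 14 N (press and drag together) strains it.
- slit (a point): Centre of the slit, 36 mm from the axis, turning with the wheel (given at the face's mean height). Six white openings lie every 60 degrees on this circle; anticlockwise from the slit: slit (bar 24 x 6 mm, long side across the radius), large round (26 mm), medium round (16), small round (8), square (18), two small holes side by side.
- window (a point): Centre of the window, a square opening of 30 x 30 mm in the aluminium cover plate, 36 mm from the wheel's axis, at the top of the plate (14 mm above wheel_centre; underside 9 mm above). The plate is 64 mm wide and reaches from 10 to 98 mm from the axis. Same axes as wheel_centre.
- lock (a joint): How far the index lock is drawn out, m: 0 = fully home, 0.016 = out; starts at 0.011 to 0.015. A steel slide on the deck moving towards the wheel's axis; its 10 mm round nose enters a V notch in the rim, 16 mm wide, one per opening. Off a notch the rim stops it 8 mm from home. It draws the wheel true from 0.05 rad off. Friction 2 N; up to 8 N while drawing the wheel; stays where left.
- lock_tab (a point): On the outer face of the lock's upright steel tab, moving with the lock: the face to push, 32 mm wide, 8 mm thick, its top 14 mm above this point, its foot 22 mm below (4 mm over the deck). It looks along +y of wheel_centre and is 134 mm from the axis when home. Push along -y, straight towards the axis. The housing's side is 135 mm from the axis.
- jar: Bystander: clear glass jar, 66 mm in diameter, 85 mm high, standing to the right of the light base. Origin: centre of its underside.
- brush: Bystander: brush lying to the right of the light base.
- bottle: Bystander: amber solvent bottle, 50 mm in diameter, 110 mm high, to the left of the light base. Origin: centre of its underside.
- spatula: Bystander: spatula lying to the left of the light base.
- puck: Bystander: clear resin sample puck, 28 mm in diameter, 16 mm high, on the far right corner of the housing's deck. Origin: centre of its underside.
- loupe: Bystander: black loupe, 40 mm in diameter, 32 mm high, on the near left corner of the housing's deck. Origin: centre of its underside.
- slide_box: Bystander: wooden slide box, 85 x 60 x 30 mm, to the right of the light base. Origin: centre of its underside.

How it is judged:
On the way, in this order (a step that is already met when the one before it is completed fails the run):
1. the slit has been turned into the window (horizontal distance between slit and window below 0.0045 m), for 0.1 s.
2. the index lock is fully home (value of joint lock below 0.0015 m), for 0.1 s.
At the end, for the whole second after the job is handed in: the slit stands in the middle of the window (centres within 1.8 mm, seen from above), the wheel is at rest and the index lock is fully home (within 1.5 mm) (horizontal distance between slit and window below 0.0018 m and value of joint lock below 0.0015 m and velocity of joint wheel between -0.05 and 0.05 rad/s); the robot touches nothing.
It fails at once if the wheel was pressed or pushed harder than 14 N by the fingers (contact force between the fingers and wheel above 14 N).
It fails at once if the wheel was pressed or pushed harder than 14 N by the arm (contact force between the arm and wheel above 14 N).
It fails at once if a bystander was moved by more than 20 mm (distance of any of jar, brush, bottle, spatula, puck, loupe, slide_box from where it was at the start of the episode above 0.02 m).
It also fails if it takes over 64 s, if anything falls off the work surface, if the arm or the gripper's body presses on something with over 40 N, if the wrist force passes 120 N, or if a joint passes its speed limit or range.

### The arm

A 7-joint arm with a two-finger parallel gripper is mounted at the origin on the work surface. World frame = base frame: x ahead of the robot, y to its left, z up, the work surface at z = 0. Lengths are in m, angles in rad, forces in N, time in s.
With the tool pointing down it reaches from about 0.4 to 0.875 m from the base axis. Payload 19.3 kg.
Tool frame: the origin (TCP) lies at the very end of the fingers, on their centre line; the grasp point (between the pads) lies 19 mm behind it; z points along the fingers, y is the line along which they close (so a half turn about z gives the same grasp; the last joint's range is limited). The gripper opens to 85 mm and grips with 20 to 120 N. Pads are 22 mm wide; open, the fingers measure 114 mm over their backs; the gripper's body (76 mm by 85 mm) begins 54 mm behind the grasp point. The pads swing forward as they close: fully open they stand 13 mm farther back than shut.
Start: joints at [-1.369, 0.521, -0.036, 1.599, 0.021, 1.021, -0.113], TCP at [0.168, 0.602, 0.231] pointing down, gripper open.
Joint ranges: [-2.91, 2.91], [-0.3, 2.13], [-1.5, 1.42], [0.17, 2.43], [-1.26, 4.41], [0.16, 1.93], [-2.52, 2.52]. Speed limits (rad/s): [1.89, 1.89, 2.39, 2.39, 3.01, 3.01, 3.01].

### API

Orientations are given as [roll, pitch, yaw] about the fixed x, y, z axes, in that order (R = Rz(yaw) Ry(pitch) Rx(roll)).
In Python, from workcell import bot gives the robot as it stands.
- The arm moves only by the tool carry_out, never from a script. Its argument "rows" is a list that holds one entry, the list of rows, each a list of 4 numbers: the shift along the tool's x, y, z in m, then the turn about the tool's z in degrees. In form: [[[x, y, z, twist], ...]]. A call has 1 to 12 rows; each row is the pose to reach, as a shift and turn from the pose commanded when the call began, along the tool's axes at that moment; what a row does not reach only later rows make up. A row lasts 1/12 s, in which the tool goes at most 41.7 mm and 7.16 degrees, less where a joint would pass 70% of its speed; a pose out of reach is approached as far as the arm can. A call with a gripper value outside its range is refused whole. "grip" is the finger opening in m, from 0 to 0.0854, set as the call begins (left out, the last holds). The fingers move at their own pace and stop on an object; "grip_force" is the grip in N (left out, the last holds). Time passes only in rows, so rows that repeat a pose let the fingers close. It gives the time, the measured TCP pose, the force, the opening and the grip force at its end, in the units of the state.
- bot.observe(): the state, without advancing time (a new reading comes with each control period).
- bot.grab_frame(name): name is "scene" or "side" or "wrist"; returns a dict with "pixels" (480x640x3 uint8, red, green, blue), "K" (3x3 intrinsics, pixels), "pose" (4x4, takes a point from camera to world coordinates). Camera axes: x right, y down, z forward; pixel columns grow to the right and rows downward; lengths in m; the calibration is good to about 2 mm. The wrist camera is an equidistant fisheye: a pixel r from the principal point sees the ray r / f radians off the axis. A picture is of the moment at which its call begins. There is no depth.
- bot.job_done(): hands the job in; it is judged then, once.
Trained networks look in a picture, given as the dict that the camera call returned (one of the last four; its "shot" number tells which), for a name from the list of things; names that differ only in an ending like _2 or _b are one class to them, and where a whole thing is asked for, a point or a joint stands for the part that bears it (a point fixed in the world has none). Each returns a list of dicts, best first, with "conf" (0 to 1); they miss things now and then, are a little off and sometimes report something else, mostly with a low value. They report only what shows in the picture. A call takes as long as a camera call.
- bot.look_for(picture, label): "position" ([column, row] in pixels, amid what is visible of it).
- bot.regions_of(picture, label): "region" (480x640 bool, what is visible of it) and "position" ([column, row] in pixels, amid what is visible of it).
- bot.spot_point(picture, label): "position" ([column, row] in pixels: a listed point, or the origin of a listed thing).
The state is a dict: "clock": time; "qpos": joint angles; "qd": joint speeds; "joint_efforts": joint torques, N m; "position": TCP position; "tool_rot": TCP orientation; "force": force on the tool from outside, world axes, zero at the start; "moment": the same for the moment, N m; "grip_width": finger opening in m; "finger_force": force on a finger pad.
Only numpy, scipy, OpenCV 4.12 (cv2) and the standard library are available. Lean on these libraries where they do the work, as an engineer would, in place of code of your own. Each camera call takes 0.05 s, during which the arm holds its last target. There are 200 camera calls.

## Working session

There is one attempt and no reset: what is moved stays moved. The work goes in short steps, Python scripts to look and compute and a tool call to move; the robot and the scene stay as the last step left them, time stands still between calls to the robot, and variables do not carry over. Pictures are saved under pics/ and viewed, at most 10 in all, crops included, and the job is handed in when it is done.

Besides the shell and the picture viewer there is one more tool, called after "Request:" as name([rows], argument=value, ...), one row to a line, values as JSON. carry_out: Moves the arm, as the interface text tells. Its arguments: {"type":"object","properties":{"rows":{"type":"array","items":{"type":"array","items":{"type":"array","items":{"type":"number"}}}},"grip":{"type":"number"},"grip_force":{"type":"number"}},"required":["rows"]}

```bash
mkdir -p pics
cat > h.py <<'E'
import numpy as np, cv2
from workcell import bot
from scipy.spatial.transform import Rotation as R
def ray(f,px):
    K=np.array(f["K"]);P=np.array(f["pose"])
    d=np.linalg.inv(K)@[px[0],px[1],1.]
    if f.get("fish"):
        v=d[:2];t=np.hypot(*v);d=np.array([*(v/max(t,1e-9)*np.sin(t)),np.cos(t)])
    return P[:3,3],P[:3,:3]@(d/np.linalg.norm(d))
def atz(f,px,z):
    o,d=ray(f,px);return o+d*(z-o[2])/d[2]
def tri(a):
    A=np.zeros((3,3));b=np.zeros(3)
    for o,d in a:
        M=np.eye(3)-np.outer(d,d);A+=M;b+=M@o
    return np.linalg.solve(A,b)
def grab(n):
    f=bot.grab_frame(n);f["fish"]=n=="wrist";return f
E
cat > a.py <<'E'
from h import *
s=bot.observe();print({k:np.round(v,3).tolist() for k,v in s.items()})
F={n:grab(n) for n in("scene","side","wrist")}
for n,f in F.items():
    cv2.imwrite(f"pics/0{n}.png",f["pixels"][:,:,::-1]); print(n,np.round(f["pose"],2).tolist())
for l in("wheel_centre","rim","slit","window","lock_tab","jar","bottle","puck","loupe","slide_box"):
    rs=[]
    for n,f in F.items():
        try:r=bot.spot_point(f,l)
        except Exception as e:print(e);continue
        if r and r[0]["conf"]>.3: rs.append(ray(f,r[0]["position"]));print(l,n,np.round(r[0]["position"]),round(r[0]["conf"],2))
    if len(rs)>1:print("  ",tri(rs).round(4))
E
python3 a.py
```

```text
{'clock': 0.0, 'qpos': [-1.369, 0.522, -0.036, 1.6, 0.021, 1.021, -0.113], 'qd': [-0.001, 0.001, 0.0, 0.001, 0.0, 0.001, -0.001], 'joint_efforts': [-0.0, -92.713, 1.98, -36.992, 0.018, 0.009, -0.0], 'position': [0.168, 0.602, 0.231], 'tool_rot': [-3.14, 0.0, 2.87], 'force': [0.524, 0.307, 0.325], 'moment': [-0.041, -0.046, -0.006], 'finger_force': 0.0, 'grip_width': 0.085}
scene [[0.25, 0.78, -0.57, 1.09], [0.97, -0.19, 0.15, -0.12], [0.01, -0.59, -0.81, 0.82], [0.0, 0.0, 0.0, 1.0]]
side [[0.83, -0.44, 0.33, 0.19], [-0.55, -0.66, 0.51, -0.62], [-0.01, -0.61, -0.79, 1.01], [0.0, 0.0, 0.0, 1.0]]
wrist [[0.27, 0.92, 0.3, 0.09], [0.96, -0.25, -0.08, 0.62], [-0.0, 0.31, -0.95, 0.37], [0.0, 0.0, 0.0, 1.0]]
wheel_centre scene [324. 235.] 0.97
wheel_centre side [277. 236.] 0.9
   [0.5413 0.0362 0.0681]
rim scene [327. 203.] 0.84
rim side [246. 246.] 0.88
   [0.4761 0.0547 0.0719]
slit scene [342. 232.] 0.67
slit side [279. 226.] 0.91
   [0.5543 0.0623 0.0752]
window scene [323. 242.] 0.82
window side [294. 228.] 0.62
   [0.5715 0.0256 0.0867]
lock_tab scene [342. 232.] 0.7
jar scene [203. 285.] 0.59
jar side [354. 335.] 0.62
jar wrist [ 35. 468.] 0.6
   [ 0.5579 -0.1993  0.0048]
bottle scene [436. 311.] 0.95
puck scene [257. 279.] 0.71
puck side [344. 272.] 0.72
   [ 0.6046 -0.1013  0.0616]
loupe scene [378. 196.] 0.72
loupe side [215. 213.] 0.72
   [0.4691 0.1652 0.0617]
slide_box scene [162. 255.] 0.61
slide_box side [333. 393.] 0.78
   [ 0.4626 -0.2698 -0.0029]
```

Run:
```python
import cv2
for n,(x,y) in{"scene":(210,130),"side":(160,140)}.items():
    i=cv2.imread(f"pics/0{n}.png")[y:y+200,x:x+260]; cv2.imwrite(f"pics/0{n}c.png",cv2.resize(i,None,fx=3,fy=3,interpolation=2))
```

```text
(no output)
```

View pics/0scenec.png

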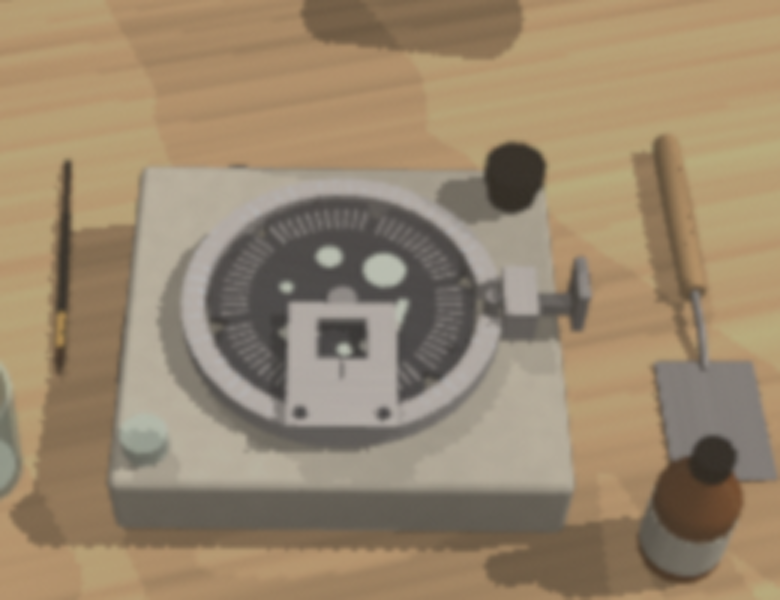

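View pics/0sidec.png

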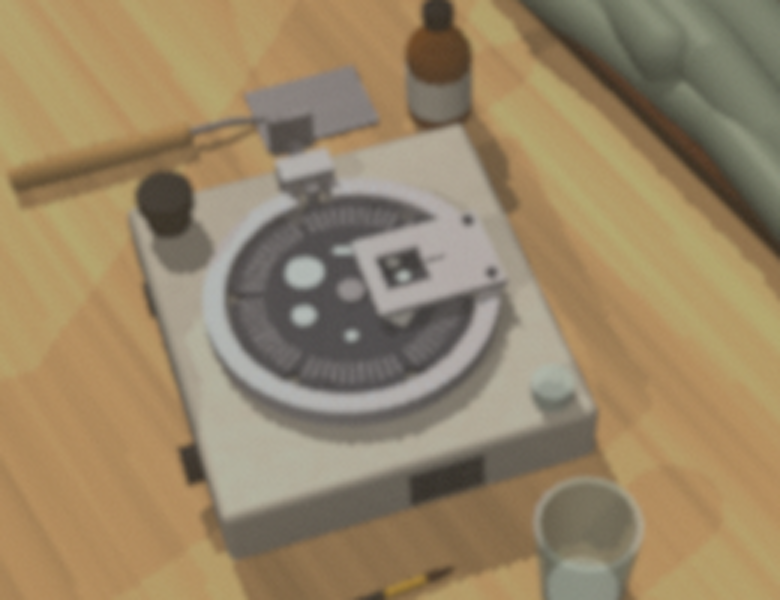

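The slit sits clockwise-reachable, about 60–80° anticlockwise of the window, with the two-hole opening in the window (scene crop 342,345). The lock tab is at scene crop (580,292), on the +y side. I'll fit the pose from both views.

```bash
cat > fit.py <<'E'
from h import *
from scipy.optimize import least_squares
F={n:grab(n) for n in("scene","side")}
off={"scene":(210,130),"side":(160,140)}
# frame pts (centre frame)
C=[("c",10,32),("c",10,-32),("c",98,32),("c",98,-32),("c",36,0)]
obs={"scene":{0:(397,303),1:(290,303),2:(398,424),3:(288,424),4:(342,338),"L":(384,270),"M":(329,257),"S":(287,287)},
"side":{0:(352,243),1:(378,315),3:(505,283),4:(402,267),"L":(304,272),"M":(303,316),"S":(351,336)}}
def proj(f,p):
    P=np.array(f["pose"]);q=P[:3,:3].T@(p-P[:3,3]);u=np.array(f["K"])@q;return u[:2]/u[2]
def res(v):
    x,y,z,yaw,h,th=v;r=[]
    for n,o in obs.items():
        for k,c in o.items():
            if isinstance(k,int): l=np.array([C[k][1],C[k][2],14])/1e3
            else:
                a=th+np.pi/3*{"L":1,"M":2,"S":3}[k]; l=np.array([.036*np.cos(a),.036*np.sin(a),h])
            c_,s_=np.cos(yaw),np.sin(yaw)
            p=np.array([x+c_*l[0]-s_*l[1],y+s_*l[0]+c_*l[1],z+l[2]])
            r+=list(proj(F[n],p)-(np.array(c)/3+off[n]))
    return r
s=least_squares(res,[.541,.036,.07,-.28,0,1.1],loss="soft_l1")
print(s.x.round(4),np.round(res(s.x),1))
x,y,z,yaw,h,th=s.x
for n,f in F.items():
    for l in("lock_tab",):
        print(n,[(np.round(r["position"]),round(r["conf"],2)) for r in bot.look_for(f,l)[:3]])
c,s_=np.cos(yaw),np.sin(yaw)
for px,n in (((580,283),"scene"),((290,130),"side")):
    p=atz(F[n],np.array(px)/3+off[n],z+.005)-[x,y,z];print(n,c*p[0]+s_*p[1],-s_*p[0]+c*p[1])
E
python3 fit.py
```

```text
[ 0.5369  0.036   0.0692 -0.2565  0.0029  1.2825] [-0.6  0.4 -0.3 -0.  -0.   0.9 -0.8  0.5 -0.   0.1 -0.   0.2 -0.1  0.1
 -0.4  0.3 -1.1 -0.3 -0.2 -0.4 -0.  -1.5 -0.6  0.  -0.5  0.1 -0.3 -0.3
 -0.4 -0.3]
scene [(array([402., 229.]), 0.68)]
side [(array([261., 186.]), 0.8)]
scene -0.014997170142565408 0.14710540060649802
side 0.0027510131407069913 0.1521605184993603
```

```bash
cat >> h.py <<'E'
CX,CY,CZ,YW=.5369,.036,.0692,-.2565
def toolrow(p,yaw=None):
    s=bot.observe();y0=s["tool_rot"][2];d=np.array(p)-s["position"]
    M=R.from_euler("xyz",s["tool_rot"]).as_matrix()
    tw=0 if yaw is None else -np.degrees((yaw-y0+np.pi)%(2*np.pi)-np.pi)
    return np.round(M.T@d,4).tolist()+[round(tw,1)]
def rimp(deg,z,r=.064):
    a=np.radians(deg)+YW;return [CX+r*np.cos(a),CY+r*np.sin(a),z],a
E
python3 -c "
from h import *
p,a=rimp(217,.231);print(p,a,toolrow(p,a));p[2]=.11;print(toolrow(p,a))"
```

```text
[np.float64(0.4776881178246763), np.float64(0.011711051705444786), 0.231] 3.5308644768276953 [-0.457, -0.4854, 0.0003, np.float64(-37.9)]
[-0.457, -0.4854, 0.1213, np.float64(-37.9)]
```

Request:
carry_out([
  [[-0.457,-0.485,0,-38],[-0.457,-0.485,0,-38],[-0.457,-0.485,0,-38],[-0.457,-0.485,0,-38],[-0.457,-0.485,0,-38],[-0.457,-0.485,0,-38],[-0.457,-0.485,0,-38],[-0.457,-0.485,0,-38],[-0.457,-0.485,0,-38],[-0.457,-0.485,0,-38],[-0.457,-0.485,0,-38],[-0.457,-0.485,0,-38]],
], grip=0)

```text
clock: 2.85
position: [0.3997, 0.16, 0.2317]
tool_rot: [3.141, 0.001, -2.75]
force: [1.4, 0.8, -0.1]
grip_width: 0.0003
finger_force: 0.0
```

Request:
carry_out([
  [[0,0,0,0],[0,0,0,0],[0,0,0,0]],
])

```text
clock: 3.1
position: [0.3991, 0.1622, 0.2314]
tool_rot: [3.141, 0.0, -2.75]
force: [0.2, 0.3, 0.9]
grip_width: 0.0004
finger_force: 0.0
```

```bash
python3 -c "
from h import *
s=bot.observe();print(s['clock'],s['position'],s['tool_rot'],s['qpos'],s['grip_width'],s['force'])
p,a=rimp(217,.231);print(toolrow(p,a));p[2]=.11;print(toolrow(p,a))"
```

```text
3.1 [0.3990882  0.16220261 0.23137625] [ 3.14133707e+00  1.55544472e-04 -2.75047666e+00] [-0.51079066  0.21257009 -0.01490267  2.08247276  0.00388772  0.84638811
  1.43397859] 0.00039691450467373233 [0.17835373 0.26761231 0.89779853]
[-0.0153, -0.1691, 0.0003, np.float64(0.1)]
[-0.0153, -0.1691, 0.1213, np.float64(0.1)]
```

Request:
carry_out([
  [[-0.015,-0.169,0,0],[-0.015,-0.169,0,0],[-0.015,-0.169,0,0],[-0.015,-0.169,0.03,0],[-0.015,-0.169,0.06,0],[-0.015,-0.169,0.09,0],[-0.015,-0.169,0.121,0],[-0.015,-0.169,0.121,0],[-0.015,-0.169,0.121,0],[-0.015,-0.169,0.121,0]],
])

```text
clock: 3.93
position: [0.4781, 0.0123, 0.1117]
tool_rot: [-3.142, 0.001, -2.749]
force: [0.2, -0.5, 0.5]
grip_width: -0.0004
finger_force: 0.0
```

```bash
python3 -c "
from h import *
s=bot.observe();print(s['clock'],s['position'],s['tool_rot'],s['qpos'],s['force'])
p,a=rimp(217,.11);print(toolrow(p,a))
f=grab('wrist');cv2.imwrite('pics/w1.png',f['pixels'][:,:,::-1])
g=grab('side')
for l,z in(('slit',CZ),('window',CZ+.014),('wheel_centre',CZ),('rim',CZ),('lock_tab',CZ+.016)):
  for q in (f,g):
    for r in bot.spot_point(q,l)[:1]: 
      p=atz(q,r['position'],z)-[CX,CY,0];c,s=np.cos(YW),np.sin(YW);print(l,r['conf'],np.round([c*p[0]+s*p[1],-s*p[0]+c*p[1]],4),r['position'])
"
```

```text
3.9333 [0.47814194 0.01234296 0.11170103] [-3.14150914e+00  1.16818251e-03 -2.74882303e+00] [-0.19978212  0.47839995  0.06495964  2.08560047 -0.05510736  0.57799662
  1.86760279] [ 0.15859506 -0.47847973  0.50538056]
[0.0007, -0.0004, 0.0017, np.float64(0.2)]
slit 0.86 [0.0156 0.0327] [279.1, 224.1]
window 0.85 [0.0386 0.0007] [294.6, 228.4]
wheel_centre 0.3 [-0.0729  0.153 ] [541.8, 389.5]
wheel_centre 0.75 [0.0022 0.0078] [276.4, 234.9]
rim 0.59 [-0.0643 -0.0015] [388.7, 293.7]
rim 0.77 [-0.0601 -0.0001] [247.4, 246.1]
```

View pics/w1.png

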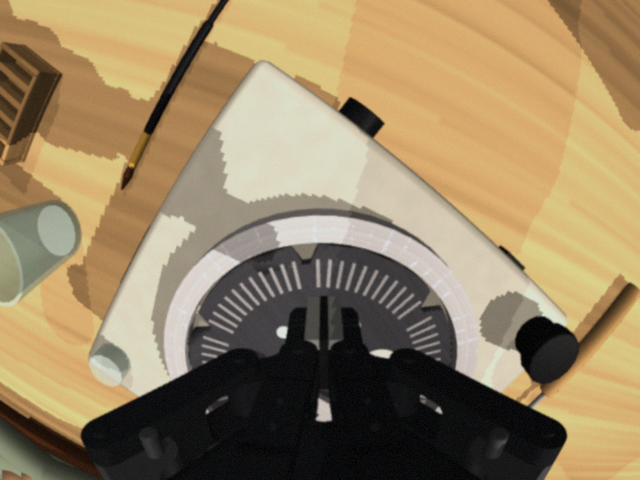

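```bash
python3 -c "
from h import *
f=grab('wrist')
c,s=np.cos(YW),np.sin(YW)
for z in(CZ,CZ+.004):
 for q in((307,252),(432,300),(200,321),(281,332)):
  p=atz(f,q,z)-[CX,CY,0];v=[c*p[0]+s*p[1],-s*p[0]+c*p[1]];print(q,np.round(np.hypot(*v),4),np.degrees(np.arctan2(v[1],v[0])).round(1))
"
```

```text
(307, 252) 0.0789 -136.8
(432, 300) 0.0795 165.3
(200, 321) 0.0809 -78.2
(281, 332) 0.0378 -102.8
(307, 252) 0.0803 -137.1
(432, 300) 0.0797 167.1
(200, 321) 0.0805 -80.2
(281, 332) 0.0394 -105.7
```

Request:
carry_out([
  [[0,0,0.015,0],[0,0,0.03,0],[0,0,0.0355,0],[0,0,0.0355,0],[0,0,0.0355,0],[0,0,0.0355,0]],
])

```text
clock: 5.08
position: [0.4778, 0.0113, 0.0754]
tool_rot: [-3.141, 0.001, -2.75]
force: [-0.3, 0.2, -0.0]
grip_width: 0.0002
finger_force: 0.0
```

Request:
carry_out([
  [[0,0,0.0008,0],[0,0,0.0008,0],[0,0,0.0008,0]],
])

```text
clock: 5.33
position: [0.4777, 0.0114, 0.0743]
tool_rot: [-3.141, 0.001, -2.75]
force: [0.7, -0.3, 0.7]
grip_width: -0.0004
finger_force: 0.0
```

Request:
carry_out([
  [[0,0,0.0008,0],[0,0,0.0008,0],[0,0,0.0008,0]],
])

```text
clock: 5.58
position: [0.4775, 0.0114, 0.0732]
tool_rot: [-3.142, 0.0, -2.75]
force: [0.5, -0.4, 1.6]
grip_width: 0.0001
finger_force: 0.0
```

Request:
carry_out([
  [[0,0,0.0006,0],[0,0,0.0006,0],[0,0,0.0006,0]],
])

```text
clock: 5.83
position: [0.4775, 0.0114, 0.0726]
tool_rot: [-3.142, -0.0, -2.75]
force: [-0.4, -0.2, 1.5]
grip_width: -0.0
finger_force: 0.4
```

```bash
python3 -c "
from h import *
z=[bot.observe() for _ in range(3)];print([(s['force'].round(1),s['position'][2].round(4)) for s in z])"
```

```text
[(array([-0.4, -0.2,  1.5]), np.float64(0.0726)), (array([-0.4, -0.2,  1.5]), np.float64(0.0726)), (array([-0.4, -0.2,  1.5]), np.float64(0.0726))]
```

Request:
carry_out([
  [[0,0,0.0006,0],[0,0,0.0006,0],[0,0,0.0006,0]],
])

```text
clock: 6.08
position: [0.4775, 0.0113, 0.072]
tool_rot: [-3.142, -0.0, -2.75]
force: [-1.3, -0.8, 2.5]
grip_width: 0.0
finger_force: 1.4
```

Request:
carry_out([
  [[0,0,0.0005,0],[0,0,0.0005,0],[0,0,0.0005,0]],
])

```text
clock: 6.33
position: [0.4775, 0.0113, 0.0715]
tool_rot: [-3.142, -0.0, -2.75]
force: [-0.9, -0.9, 4.8]
grip_width: 0.0002
finger_force: 2.1
```

Request:
carry_out([
  [[0,0,0.0005,0],[0,0,0.0005,0],[0,0,0.0005,0]],
])

```text
clock: 6.58
position: [0.4774, 0.0114, 0.071]
tool_rot: [3.142, -0.0, -2.75]
force: [-1.6, -0.4, 6.0]
grip_width: -0.0003
finger_force: 2.8
```

Request:
carry_out([
  [[0,0,0,0]],
])

```text
clock: 6.67
position: [0.4774, 0.0114, 0.071]
tool_rot: [3.142, -0.0, -2.75]
force: [-2.6, -0.7, 6.1]
grip_width: -0.0
finger_force: 2.8
```

Request:
carry_out([
  [[0,0,0,0]],
])

```text
clock: 6.75
position: [0.4774, 0.0113, 0.071]
tool_rot: [-3.142, -0.0, -2.75]
force: [-2.1, -1.7, 5.9]
grip_width: -0.0
finger_force: 2.8
```

Request:
carry_out([
  [[0,0,0.0006,0],[0,0,0.0006,0],[0,0,0.0006,0],[0,0,0.0006,0]],
])

```text
clock: 7.08
position: [0.4774, 0.0113, 0.0705]
tool_rot: [-3.142, -0.0, -2.75]
force: [-2.3, -1.0, 6.1]
grip_width: -0.0002
finger_force: 3.5
```

Request:
carry_out([
  [[0,0,0,0],[0,0,0,0]],
])

```text
clock: 7.25
position: [0.4774, 0.0113, 0.0705]
tool_rot: [-3.142, -0.0, -2.75]
force: [-2.5, -1.4, 7.3]
grip_width: 0.0001
finger_force: 3.5
```

Request:
carry_out([
  [[0,0,0.0005,0],[0,0,0.0008,0],[0,0,0.0008,0],[0,0,0.0008,0]],
])

```text
clock: 7.58
position: [0.4774, 0.0113, 0.0697]
tool_rot: [-3.142, -0.0, -2.75]
force: [-2.4, -1.0, 8.3]
grip_width: 0.0002
finger_force: 4.5
```

Request:
carry_out([
  [[0,0,0,0],[0,0,0,0]],
])

```text
clock: 7.75
position: [0.4774, 0.0113, 0.0697]
tool_rot: [-3.142, -0.0, -2.75]
force: [-3.0, -1.1, 8.3]
grip_width: -0.0
finger_force: 4.5
```

Request:
carry_out([
  [[-0.0001,0.0033,0.0002,3],[-0.0004,0.0067,0.0002,6],[-0.0008,0.01,0.0002,9],[-0.0014,0.0133,0.0002,12],[-0.0014,0.0133,0.0002,12]],
])

```text
clock: 8.17
position: [0.4739, 0.0243, 0.0696]
tool_rot: [-3.141, 0.001, -2.963]
force: [-1.9, -3.0, 9.5]
grip_width: -0.0001
finger_force: 4.6
```

```bash
cat > ck.py <<'E'
from h import *
s=bot.observe();print(s['clock'],s['position'].round(4),s['force'].round(1),s['finger_force'])
c,q=np.cos(YW),np.sin(YW);p=s['position']-[CX,CY,0];v=[c*p[0]+q*p[1],-q*p[0]+c*p[1]];a=np.arctan2(v[1],v[0])
print("r",np.hypot(*v).round(4),"phi",np.degrees(a)%360,"toolyaw-phi",np.degrees(s['tool_rot'][2]-YW-a)%360)
E
python3 ck.py
```

```text
8.1667 [0.4739 0.0243 0.0696] [-1.9 -3.   9.5] 4.61991427000612
r 0.0641 phi 205.22090370463036 toolyaw-phi 359.69565891007727
```

Request:
carry_out([
  [[-0.0001,0.0033,0,3],[-0.0004,0.0067,0,6],[-0.0008,0.01,0,9],[-0.0014,0.0133,0,12],[-0.0022,0.0166,0,15],[-0.0031,0.0198,0,18],[-0.0043,0.0229,0,21],[-0.0055,0.026,0,24],[-0.007,0.0291,0,27],[-0.0086,0.032,0,30],[-0.0103,0.0349,0,33],[-0.0103,0.0349,0,33]],
])

```text
clock: 9.17
position: [0.4784, 0.0605, 0.0696]
tool_rot: [3.141, 0.001, 2.744]
force: [0.6, -4.2, 8.6]
grip_width: -0.0
finger_force: 4.4
```

```bash
python3 ck.py; python3 -c "
from h import *
f=grab('wrist');cv2.imwrite('pics/w2.png',f['pixels'][:,:,::-1])
for n in('scene','side'):cv2.imwrite(f'pics/2{n}.png',grab(n)['pixels'][:,:,::-1])"
```

```text
9.1667 [0.4784 0.0605 0.0696] [ 0.6 -4.2  8.6] 4.379073358140886
r 0.0635 phi 172.0034680668694 toolyaw-phi 359.9184024938976
```

View pics/w2.png

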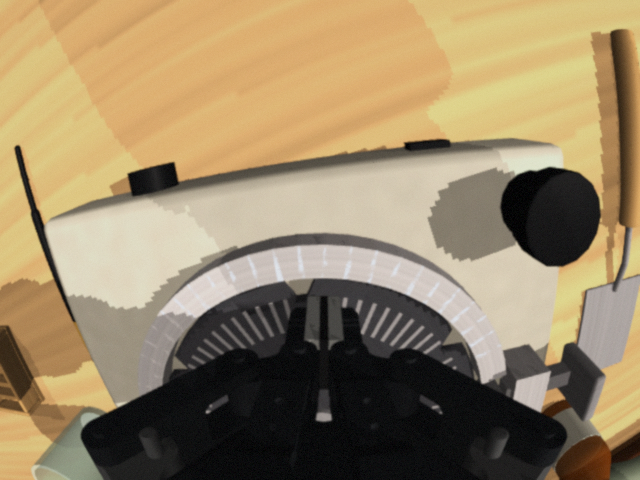

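The wheel is following: a notch stays just left of the fingertip (290,288), as before. Continue the remaining ~28°.

Request:
carry_out([
  [[-0.0001,0.0033,0,3],[-0.0004,0.0067,0,6],[-0.0008,0.01,0,9],[-0.0014,0.0133,0,12],[-0.0022,0.0166,0,15],[-0.0031,0.0198,0,18],[-0.0043,0.0229,0,21],[-0.0055,0.026,0,24],[-0.0064,0.028,0,26],[-0.0075,0.03,0,28],[-0.0075,0.03,0,28],[-0.0075,0.03,0,28]],
])

```text
clock: 10.32
position: [0.4964, 0.0847, 0.0696]
tool_rot: [3.141, 0.001, 2.258]
force: [0.8, -4.2, 9.2]
grip_width: 0.0
finger_force: 4.4
```

```bash
python3 ck.py
cat > th.py <<'E'
from h import *
import sys
t=sys.argv[1]
c,q=np.cos(YW),np.sin(YW)
for n in('wrist','scene','side'):
    f=grab(n);cv2.imwrite(f'pics/{t}{n}.png',f['pixels'][:,:,::-1])
    for l,z in(('slit',CZ+.003),('window',CZ+.014)):
        for r in bot.spot_point(f,l)[:1]:
            p=atz(f,r['position'],z)-[CX,CY,0];print(n,l,round(r['conf'],2),np.round(r['position']),np.round([c*p[0]+q*p[1],-q*p[0]+c*p[1]],4))
A=[]
for n,(x,y) in{"scene":(265,180),"side":(215,170)}.items():
    A.append(cv2.resize(cv2.imread(f"pics/{t}{n}.png")[y:y+100,x:x+133],(400,300) if 0 else (800,600),interpolation=2)[:, :])
cv2.imwrite(f"pics/{t}both.png",cv2.resize(np.hstack(A),(800,300),interpolation=cv2.INTER_AREA))
E
python3 th.py 3
```

```text
10.3167 [0.4964 0.0847 0.0696] [ 0.8 -4.2  9.2] 4.404572574421763
r 0.0633 phi 144.44425630598937 toolyaw-phi 359.6399120719042
scene slit 0.72 [324. 241.] [0.0239 0.0001]
scene window 0.74 [320. 240.] [ 0.0308 -0.007 ]
side slit 0.69 [295. 233.] [ 0.0375 -0.0017]
side window 0.72 [294. 227.] [0.0374 0.0039]
```

View pics/3both.png

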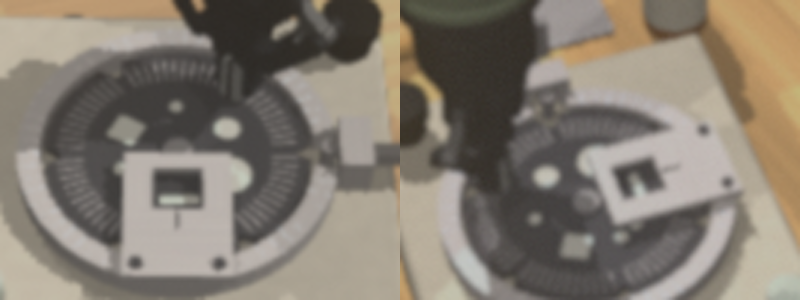

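Slit shows as a bar in the window (scene crop 178,199; window 177,188). Refine the angle from the other openings: scene medium (228,127), small (176,106), square (125,131); side medium (145,176), small (134,219), square (175,245).

Run:
```python
from h import *
from scipy.optimize import least_squares
F={n:grab(n) for n in("scene","side")}
O={"scene":((265,180),[(228,127,2),(176,106,3),(125,131,4)]),"side":((215,170),[(145,176,2),(134,219,3),(175,245,4)])}
def proj(f,p):
    P=np.array(f["pose"]);q=P[:3,:3].T@(p-P[:3,3]);u=np.array(f["K"])@q;return u[:2]/u[2]
def res(v,h=.001):
    r=[]
    for n,(o,l) in O.items():
        for a,b,k in l:
            t=v[0]+YW+k*np.pi/3;r+=list(proj(F[n],np.array([CX+.036*np.cos(t)+v[1],CY+.036*np.sin(t)+v[2],CZ+h]))-np.array([a/3+o[0],b/3+o[1]]))
    return r
for h in(0,.003):
    s=least_squares(res,[0,0,0],args=(h,));print(np.degrees(s.x[0]),s.x,np.round(s.fun,1))
    s=least_squares(lambda v:res([v[0],0,0],h),[0.]);print(np.degrees(s.x[0]),np.round(s.fun,1))
f=F['scene']
for px,n in(((110,71),"scene"),((50,155),"scene"),((307,155),'scene')):
    p=atz(F[n],np.array(px)/3+O[n][0],CZ+.001)-[CX,CY,0];print(px,np.hypot(p[0],p[1]),np.degrees(np.arctan2(p[1],p[0])-YW)%60-30)
```

```text
2.7210979821593178 [ 4.74921191e-02 -8.82644811e-05  1.02850414e-03] [-0.3  1.  -0.1  0.9  0.6  0.5 -0.8  0.5 -0.6  0.2 -0.4  0.5]
1.6417951250651428 [-0.6  1.3 -0.2  1.   0.3  0.4 -0.2  0.6 -0.4  0.2 -0.4  0.8]
2.6732060568847253 [4.66562473e-02 4.62230409e-04 4.36379564e-05] [-0.6  0.3 -0.5  0.2  0.2 -0.2 -0.4 -0.3 -0.2 -0.6  0.  -0.2]
2.5449819326941907 [-0.7  0.1 -0.5  0.   0.1 -0.4 -0.5 -0.2 -0.4 -0.5 -0.2 -0.1]
(110, 71) 0.07869079437824934 3.029886086722854
(50, 155) 0.07776174339215318 1.6077189862197514
(307, 155) 0.07991347151039449 0.028652037424890864
```

Request:
carry_out([
  [[0,0.0011,0,1],[0,0.0022,0,2],[0,0.0022,0,2],[0,0.0022,0,2]],
])

```text
clock: 11.2
position: [0.498, 0.0859, 0.0696]
tool_rot: [3.142, 0.001, 2.223]
force: [-1.2, -4.8, 9.8]
grip_width: 0.0001
finger_force: 4.4
```

Request:
carry_out([
  [[0,0,-0.001,0],[0,0,-0.003,0],[0,0,-0.02,0],[0,0,-0.05,0],[0,0,-0.09,0],[0,0,-0.09,0]],
])

```text
clock: 11.7
position: [0.5, 0.0866, 0.1645]
tool_rot: [3.136, 0.002, 2.223]
force: [0.8, -0.3, 0.9]
grip_width: 0.0001
finger_force: 0.0
```

```bash
python3 ck.py;python3 th.py 4
python3 - <<'E'
from h import *
F={n:grab(n) for n in("scene","side","wrist")}
rs=[]
for n,f in F.items():
    for m in(bot.look_for,bot.spot_point):
        for r in m(f,"lock_tab")[:2]: print(n,m.__name__,r["conf"],r["position"])
A=cv2.imread("pics/4wrist.png");B=cv2.imread("pics/4scene.png")[150:270,310:430];C=cv2.imread("pics/4side.png")[140:260,200:320]
r=lambda i:cv2.resize(i,(400,400),interpolation=2)
cv2.imwrite("pics/4t.png",np.hstack([r(B),r(C)]))
E
```

```text
11.7 [0.5    0.0866 0.1645] [ 0.8 -0.3  0.9] 0.0
r 0.0627 phi 140.77291016019382 toolyaw-phi 1.303600407302755
wrist slit 0.53 [363. 122.] [-0.0981  0.1098]
scene slit 0.68 [326. 244.] [0.0299 0.0046]
scene window 0.62 [324. 242.] [0.034  0.0005]
side slit 0.85 [294. 235.] [ 0.0352 -0.0063]
side window 0.87 [294. 228.] [0.038  0.0034]
scene call 0.7 [160.4, 252.0]
scene call 0.49 [401.2, 227.5]
scene call 0.65 [407.4, 224.9]
scene call 0.55 [377.0, 195.7]
side call 0.57 [262.5, 186.1]
side call 0.8 [258.1, 184.9]
wrist call 0.61 [485.1, 230.9]
wrist call 0.66 [264.8, 268.2]
wrist call 0.64 [501.0, 219.9]
```

View pics/4t.png

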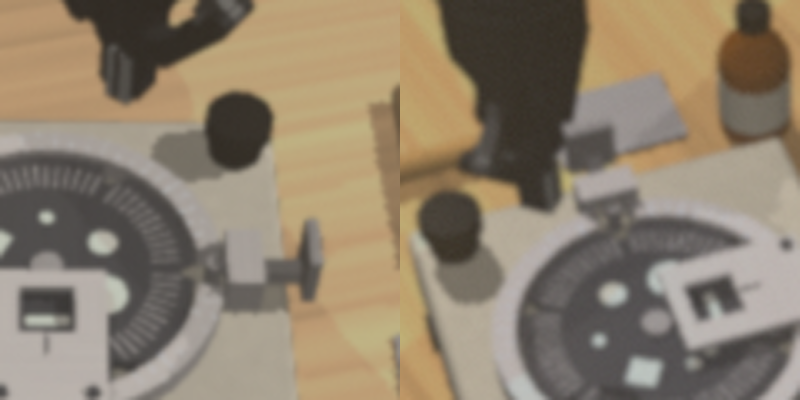

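View pics/4wrist.png

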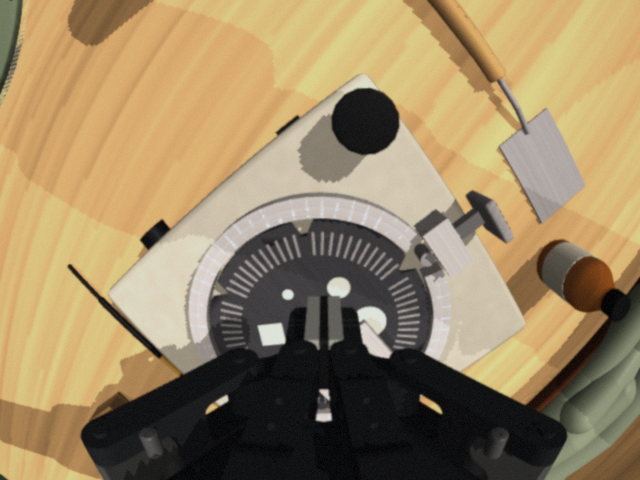

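The wrist view shows the notch at (410,258) facing the lock nose and the tab's top edge from (474,192) to (511,241).

Run:
```python
from h import *
f=grab("wrist");g=grab("scene");h_=grab("side")
c,q=np.cos(YW),np.sin(YW)
def loc(f,px,z):
    p=atz(f,px,z)-[CX,CY,0];return np.array([c*p[0]+q*p[1],-q*p[0]+c*p[1]])
for px,k in(((410,258),30),((303,226),30),((222,292),30),((288,295),0),((338,288),0),((271,334),0)):
    v=loc(f,px,CZ+.002);print(px,np.hypot(*v).round(4),((np.degrees(np.arctan2(v[1],v[0]))-k+30)%60-30).round(2))
for px in((474,192),(511,241),(493,215)): print("tab",loc(f,px,CZ+.030).round(4))
for px in((317,218),(319,268),(318,242)): print("scene tab top",loc(g,(310+px[0]*.3,150+px[1]*.3),CZ+.030).round(4))
for px in((565,137),(612,125)): print("side",loc(h_,(200+(px[0]-400)*.3,140+px[1]*.3),CZ+.03).round(4))
```

```text
(410, 258) 0.0815 6.73
(303, 226) 0.0807 2.05
(222, 292) 0.079 -1.19
(288, 295) 0.0391 2.4
(338, 288) 0.0366 7.32
(271, 334) 0.0393 -4.16
tab [-0.0319  0.1359]
tab [0.0103 0.1409]
tab [-0.0123  0.1388]
scene tab top [-0.0159  0.1468]
scene tab top [0.0185 0.1447]
scene tab top [0.0008 0.1458]
side [-0.0142  0.14  ]
side [0.0164 0.1401]
```

Run:
```python
from h import *
from scipy.optimize import least_squares
f=grab("wrist");g=grab("scene");c,q=np.cos(YW),np.sin(YW)
def loc(f,px,z):
    p=atz(f,px,z)-[CX,CY,0];return np.array([c*p[0]+q*p[1],-q*p[0]+c*p[1]])
L=[((410,258),90,.081),((303,226),150,.081),((222,292),210,.081),((288,295),180,.036),((338,288),120,.036),((271,334),240,.036)]
P=[loc(f,l[0],CZ+.002) for l in L]
def r(v): return np.concatenate([p-v[1:3]-l[2]*np.array([np.cos(np.radians(l[1])+v[0]),np.sin(np.radians(l[1])+v[0])]) for p,l in zip(P,L)])
s=least_squares(r,[0,0,0]);print(np.degrees(s.x[0]),s.x,(s.fun*1e3).round(1))
print("bottle",loc(g,(436,311),0))
def w(x,y,z): return [CX+c*x-q*y,CY+q*x+c*y,z]
o=bot.observe();print(o["position"],o["qpos"])
print(toolrow(w(0,.178,.165),YW+np.pi/2),toolrow(w(0,.178,.081),YW+np.pi/2))
```

```text
2.0833198051363273 [ 0.03636079 -0.00304465  0.00039745] [-3.6 -0.4  3.3 -0.5  2.4  4.5 -0.1 -0.7  0.  -1.8 -2.2 -1.1]
bottle [0.12523084 0.20411915]
[0.49765457 0.08663787 0.15942996] [-0.69863955  0.49306642  0.55145781  2.00178732 -0.37401275  0.74619721
  0.73174157]
[0.0452, 0.1409, -0.0056, np.float64(52.1)] [0.0452, 0.1409, 0.0784, np.float64(52.1)]
```

Request:
carry_out([
  [[0.011,0.035,0,7],[0.023,0.07,0,14],[0.034,0.105,0,21],[0.045,0.141,0,28],[0.045,0.141,0,35],[0.045,0.141,0,42],[0.045,0.141,0,49],[0.045,0.141,0,52],[0.045,0.141,0.03,52],[0.045,0.141,0.06,52],[0.045,0.141,0.078,52],[0.045,0.141,0.078,52]],
])

```text
clock: 13.85
position: [0.5804, 0.2077, 0.078]
tool_rot: [-3.138, 0.003, 1.317]
force: [-0.7, -1.0, -0.3]
grip_width: 0.0002
finger_force: 0.0
```

Request:
carry_out([
  [[0,0,0,0],[0,0,0,0],[0,0,0,0]],
])

```text
clock: 14.1
position: [0.583, 0.2082, 0.0829]
tool_rot: [3.14, -0.001, 1.316]
force: [0.4, -0.2, 0.3]
grip_width: -0.0002
finger_force: 0.0
```

```bash
cat >> ck.py <<'E'
print("wheel xy",np.round(v,4),"z",s['position'][2].round(4),s['tool_rot'])
E
python3 ck.py; python3 -c "
from h import *
A=[]
for n,(x,y) in{'scene':(310,150),'side':(200,120)}.items(): A.append(cv2.resize(grab(n)['pixels'][y:y+120,x:x+120,::-1],(400,400),interpolation=2))
cv2.imwrite('pics/5.png',np.hstack(A))"
```

```text
14.1 [0.583  0.2082 0.0829] [ 0.4 -0.2  0.3] 0.0
r 0.1783 phi 89.69198250049621 toolyaw-phi 0.42441080450300644
wheel xy [0.001  0.1783] z 0.0829 [ 3.14008641e+00 -1.18560825e-03  1.31632777e+00]
```

View pics/5.png

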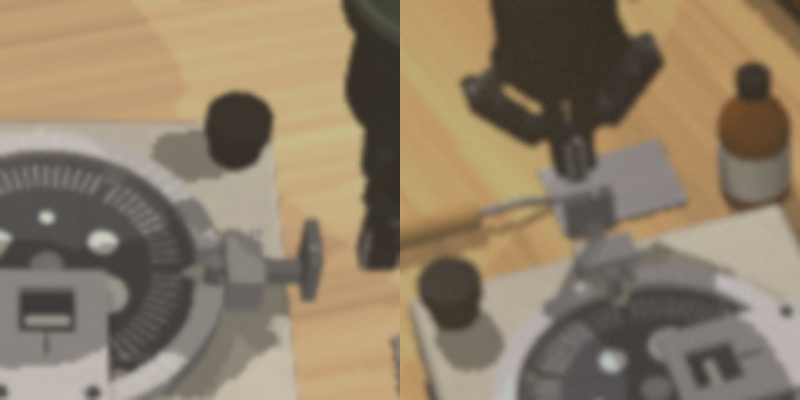

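The fingertip stands just outside the tab (scene 378,265 vs tab 312,260), in line with the slide.

Request:
carry_out([
  [[-0.008,0.001,0,0],[-0.014,0.001,0,0],[-0.018,0.001,0,0],[-0.02,0.001,0,0],[-0.022,0.001,0,0],[-0.024,0.001,0,0],[-0.024,0.001,0,0]],
])

```text
clock: 14.78
position: [0.5773, 0.1844, 0.0815]
tool_rot: [3.142, -0.0, 1.316]
force: [0.1, 0.2, -0.3]
grip_width: -0.0
finger_force: 0.0
```

Request:
carry_out([
  [[-0.001,0,0,0],[-0.002,0,0,0],[-0.003,0,0,0],[-0.003,0,0,0]],
])

```text
clock: 15.12
position: [0.5764, 0.1815, 0.0814]
tool_rot: [-3.142, 0.0, 1.316]
force: [-0.0, 1.7, 0.1]
grip_width: 0.0003
finger_force: 0.5
```

```bash
python3 ck.py
```

```text
15.1167 [0.5764 0.1815 0.0814] [-0.   1.7  0.1] 0.48114359116880223
r 0.1508 phi 89.50422996767335 toolyaw-phi 0.6142799703636961
wheel xy [0.0013 0.1508] z 0.0814 [-3.14152243e+00  1.57665903e-04  1.31636472e+00]
```

Request:
carry_out([
  [[-0.001,0,0,0],[-0.002,0,0,0],[-0.003,0,0,0],[-0.003,0,0,0]],
])

```text
clock: 15.45
position: [0.5756, 0.1785, 0.0814]
tool_rot: [-3.141, 0.0, 1.316]
force: [-0.4, 0.3, 1.2]
grip_width: 0.0002
finger_force: 0.3
```

Request:
carry_out([
  [[-0.001,0,0,0],[-0.002,0,0,0],[-0.003,0,0,0],[-0.003,0,0,0]],
])

```text
clock: 15.78
position: [0.5749, 0.1755, 0.0814]
tool_rot: [-3.141, 0.0, 1.316]
force: [0.1, 0.8, 0.9]
grip_width: -0.0001
finger_force: 0.3
```

```bash
python3 ck.py
```

```text
15.7833 [0.5749 0.1755 0.0814] [0.1 0.8 0.9] 0.27374974451959133
r 0.1446 phi 89.47950369817947 toolyaw-phi 0.6265736703375319
wheel xy [0.0013 0.1446] z 0.0814 [-3.14144086e+00  1.97065640e-04  1.31614773e+00]
```

Request:
carry_out([
  [[-0.001,0,0,0],[-0.002,0,0,0],[-0.003,0,0,0],[-0.003,0,0,0]],
])

```text
clock: 16.12
position: [0.5745, 0.1745, 0.0815]
tool_rot: [3.141, -0.002, 1.317]
force: [4.0, 10.3, -1.2]
grip_width: 0.0
finger_force: 5.2
```

Request:
carry_out([
  [[-0.001,0,0,0],[-0.002,0,0,0],[-0.002,0,0,0]],
])

```text
clock: 16.37
position: [0.5745, 0.1744, 0.0816]
tool_rot: [3.141, -0.004, 1.319]
force: [6.8, 18.0, -2.9]
grip_width: -0.0002
finger_force: 9.9
```

```bash
python3 ck.py
```

```text
16.3667 [0.5745 0.1744 0.0816] [ 6.8 18.  -2.9] 9.89831417798996
r 0.1434 phi 89.49844530205075 toolyaw-phi 0.7589201558909517
wheel xy [0.0013 0.1434] z 0.0816 [ 3.14081894 -0.00426926  1.3187882 ]
```

```bash
python3 -c "
from h import *
A=[]
for n,(x,y) in{'scene':(310,170),'side':(220,150)}.items(): A.append(cv2.resize(grab(n)['pixels'][y:y+100,x:x+100,::-1],(400,400),interpolation=2))
cv2.imwrite('pics/6.png',np.hstack(A))"
```

```text
(no output)
```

View pics/6.png

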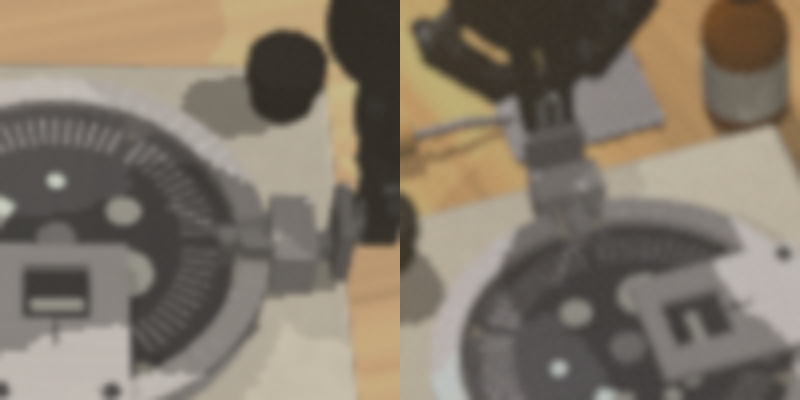

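The tab top moved from scene px ≈(403.6,225) to (396,226), about 13 mm, and the nose sits inside the rim notch. It's home; retreat and verify.

Request:
carry_out([
  [[0.005,0,0,0],[0.02,0,0,0],[0.04,0,0,0],[0.04,0,-0.03,0],[0.04,0,-0.07,0],[0.04,0,-0.1,0],[0.04,0,-0.1,0],[0.04,0,-0.1,0],[0.04,0,-0.1,0]],
])

```text
clock: 17.22
position: [0.5834, 0.2096, 0.1809]
tool_rot: [-3.141, 0.0, 1.316]
force: [-0.3, -0.3, -0.1]
grip_width: 0.0003
finger_force: 0.0
```

```bash
python3 ck.py
python3 - <<'E'
from h import *
c,q=np.cos(YW),np.sin(YW)
A=[];F={n:grab(n) for n in("scene","side")}
for n,(x,y) in{'scene':(310,170),'side':(220,150)}.items(): A.append(cv2.resize(F[n]['pixels'][y:y+100,x:x+100,::-1],(400,400),interpolation=2))
cv2.imwrite('pics/7.png',np.hstack(A))
for px in((403.6,225),(396.25,226)):
    p=atz(F["scene"],px,CZ+.03)-[CX,CY,0];print(c*p[0]+q*p[1],-q*p[0]+c*p[1])
E
```

```text
17.2167 [0.5834 0.2096 0.1809] [-0.3 -0.3 -0.1] 0.0
r 0.1797 phi 89.71721272390994 toolyaw-phi 0.40187721170440394
wheel xy [0.0009 0.1797] z 0.1809 [-3.14087346e+00  3.45010029e-04  1.31637484e+00]
0.006310469703140739 0.14210163527621228
0.00877560118152202 0.12873845918688262
```

View pics/7.png

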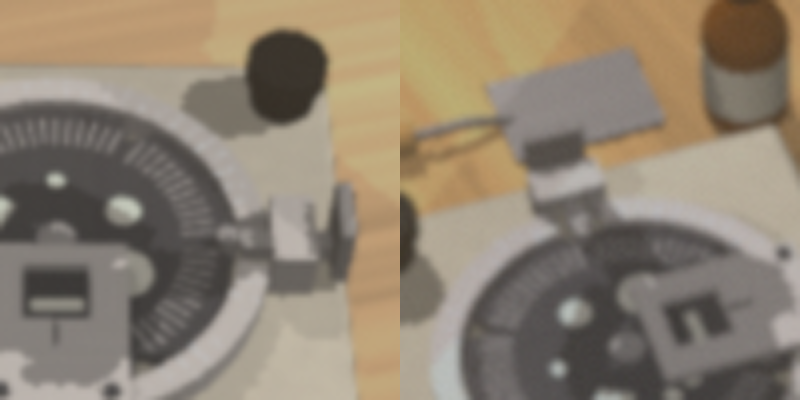

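The lock travelled about 13.4 mm to home, its nose is in the notch, the slit is centred in the window (56,305 vs 55,290), and the arm is clear.

```bash
python3 -c "
from h import *
print(bot.job_done())"
```

```text
the job is handed in; nothing more can be done
None
```

The slit is turned into the middle of the window and the index lock is pushed home in its notch, both checked in the camera images. The arm is clear and the job is handed in, but no verdict was returned.

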